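Stow the scraper in the bench chest's secret drawer

ROBOT

A 6-joint arm with a two-finger parallel gripper is mounted at the origin on the work surface. World frame = base frame: x ahead of the robot, y to its left, z up, the work surface at z = 0. Lengths are in m, angles in degrees, forces in N, time in s.
With the tool pointing down it reaches from about 0.4 to 0.825 m from the base axis. Payload 7 kg.
Tool frame: the origin (TCP) lies on the centre line of the jaws, within the pads' length; the fingertips stand 14 mm ahead of it and the grasp point (between the pads) lies 5 mm behind it; z points along the fingers, y is the line along which they close (so a half turn about z gives the same grasp; the last joint's range is limited). The gripper opens to 88 mm and grips with 3 to 60 N. Pads are 19 mm wide; open, the fingers measure 130 mm over their backs; the gripper's body (78 mm by 193 mm) begins 47 mm behind the grasp point.
Start: joints at [-53.451, 20.546, 0.682, 0, -70.136, -16.507], TCP at [0.231, -0.634, 0.208] pointing down, gripper open.
Joint ranges: [-176.03, 176.03], [-82.01, 121.73], [-58.28, 71.71], [-173.87, 95.51], [-174.79, -0.11], [-173.66, 173.66]. Speed limits (degrees/s): [136.94, 136.94, 172.46, 180, 180, 180].

INTERFACE

Orientations are given as [roll, pitch, yaw] about the fixed x, y, z axes, in that order (R = Rz(yaw) Ry(pitch) Rx(roll)).
In Python, from plant import r gives the robot as it stands.
- The arm moves only by the tool send_rows, never from a script. Its argument "steps" is a list of rows, each an object with "dp": the shift along the tool's x, y, z in mm, a list of three; "roll": the turn about the tool's z in rad; "jaw": the opening in per cent of the stroke, from 0 (shut) to 100 (fully open). In form: [{"dp": [tx, ty, tz], "roll": roll, "jaw": jaw}, ...]. A call has 1 to 5 rows; each row is the pose to reach, as a shift and turn from the pose commanded when the call began, along the tool's axes at that moment; what a row does not reach only later rows make up. A row lasts 1/8 s, in which the tool goes at most 62.5 mm and 10.7 degrees, less where a joint would pass 70% of its speed; a pose out of reach is approached as far as the arm can. A call with a gripper value outside its range is refused whole. The fingers move at their own pace and stop on an object; "newtons" is the grip in N (left out, the last holds). Time passes only in rows, so rows that repeat a pose let the fingers close. It gives the time, the measured TCP pose, the force, the opening and the grip force at its end, in the units of the state.
- r.get_state(): the state, without advancing time (a new reading comes with each control period).
- r.capture(name): name is "scene" or "side" or "wrist"; returns a dict with "image" (420x560x3 uint8, blue, green, red), "K" (3x3 intrinsics, pixels), "dist" ([k1, k2, p1, p2, k3] as OpenCV has them; the pictures are not rectified), "rvec" (rotation vector, rad) and "tvec" (3), from world to camera coordinates, as OpenCV has them. Camera axes: x right, y down, z forward; pixel columns grow to the right and rows downward; lengths in m; the calibration is good to about 2 mm. A picture is of the moment at which its call begins. There is no depth.
- r.close_job(): hands the job in; it is judged then, once.
The state is a dict: "time_s": time; "joints": joint angles; "qd": joint speeds; "joint_torque": joint torques, N m; "tcp_pos": TCP position; "eef_rot": TCP orientation; "contact_force": force on the tool from outside, world axes, zero at the start; "moment": the same for the moment, N m; "gripper_width": finger opening in m; "gripper_force": force on a finger pad.
Only numpy, scipy, OpenCV 4.12 (cv2) and the standard library are available. Lean on these libraries where they do the work, as an engineer would, in place of code of your own. Each camera call takes 0.05 s, during which the arm holds its last target. There are 200 camera calls.

TASK

The bamboo chest has a secret drawer without a handle: run the closed fingertips along the ledge at the back of its top until they drop into the recess, and press the catch in there right down so that the drawer springs out. Draw the scraper by the end of its handle clear of the low stand, put it down on the bench and let go, take it again by its middle and lay it flat in the drawer. Then push the drawer fully shut until it latches, and leave the bowl, the carabiner and the flowerpot where they are.

Things in the scene. Friction and masses are not known exactly. Their poses are not given: they have to be found in the camera images.
- chest: Fixed bamboo chest, 191 (x) x 340 (y) x 58 mm high. Origin on the bench; x runs from its front (x = -90 mm, the drawer front) to its back (x = 101 mm), z up. The flat top ends at x = 52 mm in a 12 mm step down to a ledge along its back edge: x = 52 to 95 mm, then a 6 mm back board as high as the ledge; y = -90 to +90 mm between end blocks as high as the top.
- ledge_mid (a point): Middle of the ledge, on its surface: x = 73.5, y = 0, z = 46 mm in the chest's frame, same axes. Somewhere in the ledge is a recess 56 mm long (y), as wide as the ledge (43 mm); its middle lies between y = -40 and +40 mm, not reported: feel for it.
- catch (a joint): The catch is a bamboo plate (52 x 38 mm) at the bottom of the recess, 16 mm below the ledge (30 mm above the bench). Value: how far it is pressed down, m: 0 up, 0.010 fully down. 2 N to start, 4 N fully down, springs back up. Beyond about 0.008 it frees the drawer.
- drawer (a joint): How far the drawer is out, m: 0 shut and latched, 0.110 fully out, along the chest's -x. A spring (5 N shut, 4 N open) drives it out within about a second once the catch is pressed and holds it out. Pushed in past 0 (it can go 3 mm further) with up to about 15 N, it snaps behind the catch and stays shut at about 0.
- drawer_in (a point): Centre of the drawer's inner floor (moves with it), 12 mm above the bench, axes as the chest's. Inside 100 mm (x) x 210 mm (y), 30 mm deep; walls reach 42 mm above the bench. The outer face of the drawer front is at x = -60 mm from here; the front is 10 mm thick, 226 mm wide (y) and reaches 44 mm above the bench.
- scraper: Loose orange scraper, 170 mm long (x), about 90 g, lying flat. Origin: underside, mid length; z up. Handle 28 mm wide (y), 20 mm high, from x = -85 (its end) to +30 mm; blade 70 mm wide, 5 mm thick, x = 23 to 85 mm. Weight centred within 10 mm of the origin. At first only the last 55 to 65 mm of handle stick out of the stand. 'By its middle': across the handle, within 30 mm of the origin.
- stand: Fixed low bamboo stand, 130 (x) x 160 (y) x 42 mm high, origin on the bench under its middle, z up. Open at front (-x) and back; side boards 10 mm thick at y = +-75 mm, roof underside 34 mm up. The scraper's handle comes out at the front, roughly along -x. The scraper is clear once its origin is 150 mm in front of the stand's.
- carabiner: Loose steel carabiner, 110 x 66 mm, 10 mm thick, lying on the stand. Bystander.
- bowl: Loose white ceramic bowl, 120 mm across, 55 mm high, upright on the bench; origin under its centre. Bystander.
- pot: Loose terracotta flowerpot, 96 mm across, 75 mm high; origin under its centre. Bystander.
There are look-alikes about, which are no part of the job. Of the things shaped like the scraper, the orange one is meant.

How it is judged (in metres and radians):
On the way, in this order (a step that is already met when the one before it is completed fails the run):
1. the catch in the recess is pressed down (value of joint catch above 0.007 m).
2. the drawer has sprung out and the catch is let go (value of joint drawer above 0.095 m and value of joint catch below 0.002 m), for 0.1 s.
3. the scraper lies on the bench clear of the stand, let go (horizontal distance between scraper and stand above 0.145 m and height (world z) of scraper below 0.006 m and angle between scraper's own z axis and vertical below 0.1 rad and contact force between the fingers and scraper below 0.1 N and linear speed of scraper below 0.02 m/s), for 0.15 s.
4. the scraper is lifted, gripped by its middle (within 32 mm) (height (world z) of scraper above 0.03 m and contact force between the fingers and scraper above 0.5 N and x of the grasp point in the frame of scraper between -0.032 and 0.032 m), for 0.1 s.
5. the scraper lies flat in the open drawer, let go (value of joint drawer above 0.07 m and horizontal distance between scraper and drawer_in below 0.05 m and z of scraper in the frame of drawer_in below 0.006 m and angle between scraper's own z axis and vertical below 0.1 rad and contact force between the fingers and scraper below 0.1 N), for 0.15 s.
At the end, for the whole second after the job is handed in: The drawer is shut and latched (within 4 mm) with the catch up, the scraper lies flat and still on the drawer's floor (origin within 50 mm of its centre, tilt under 0.1 rad), and bowl, carabiner and pot are within 30 mm of where they stood (value of joint drawer below 0.004 m and value of joint catch below 0.002 m and horizontal distance between scraper and drawer_in below 0.05 m and z of scraper in the frame of drawer_in below 0.006 m and angle between scraper's own z axis and vertical below 0.1 rad and linear speed of scraper below 0.02 m/s and distance of each of bowl, carabiner, pot from where it was at the start of the episode below 0.03 m); the robot touches nothing.
It fails at once if the bowl, carabiner or pot is pushed more than 30 mm from its place (distance of any of bowl, carabiner, pot from where it was at the start of the episode above 0.03 m).
It also fails if it takes over 72 s, if anything falls off the work surface, if the arm or the gripper's body presses on something with over 40 N, if the wrist force passes 120 N, or if a joint passes its speed limit or range.

## Working session

There is one attempt and no reset: what is moved stays moved. The work goes in short steps, Python scripts to look and compute and a tool call to move; the robot and the scene stay as the last step left them, time stands still between calls to the robot, and variables do not carry over. Pictures are saved under pics/ and viewed, at most 10 in all, crops included, and the job is handed in when it is done.

Besides the shell and the picture viewer there is one more tool, called after "Request:" as name(argument=value, ...), one argument or row to a line, values as JSON. send_rows: Moves the arm, as the interface text tells. Its arguments: {"type":"object","properties":{"steps":{"type":"array","items":{"type":"object","properties":{"dp":{"type":"array","items":{"type":"number"}},"roll":{"type":"number"},"jaw":{"type":"number"}}}},"newtons":{"type":"number"}},"required":["steps"]}

```bash
ls; mkdir -p pics; python3 - <<'E'
from plant import r
import cv2,pickle,numpy as np
d={}
for n in("scene","side"):
    c=r.capture(n);d[n]=c;cv2.imwrite(f"pics/{n}0.png",c["image"])
    R=cv2.Rodrigues(np.array(c["rvec"],float))[0];print(n,(-R.T@np.array(c["tvec"]).ravel()).round(3))
pickle.dump(d,open("c0.pkl","wb"))
print(r.get_state())
E
```

```text
pics
scene [ 0.955 -0.676  1.039]
side [-0.084  0.903  0.761]
{'time_s': 0.1, 'joints': array([-5.34526312e+01,  2.05864548e+01,  6.38892468e-01, -1.71787730e-02,
       -7.01373777e+01, -1.65065998e+01]), 'qd': array([-0.0056317 , -0.10631953,  0.10250221,  0.03390002,  0.02333903,
       -0.01659849]), 'joint_torque': array([-1.37610648e-03, -5.84162450e+01,  2.93753779e+01,  7.01560378e+00,
        1.02209425e-02, -5.74838327e-05]), 'tcp_pos': array([ 0.23111414, -0.63369479,  0.20712707]), 'eef_rot': array([ 1.79913972e+02, -8.65126817e-03, -1.59965073e+02]), 'contact_force': array([ 0.08620157, -0.4502666 ,  0.15192833]), 'moment': array([ 0.00821884,  0.024938  , -0.00523468]), 'gripper_force': 0.0, 'gripper_width': 0.0877216304794825}
```

View pics/scene0.png

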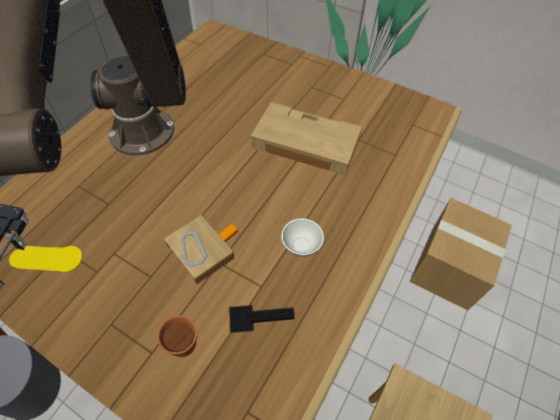

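View pics/side0.png

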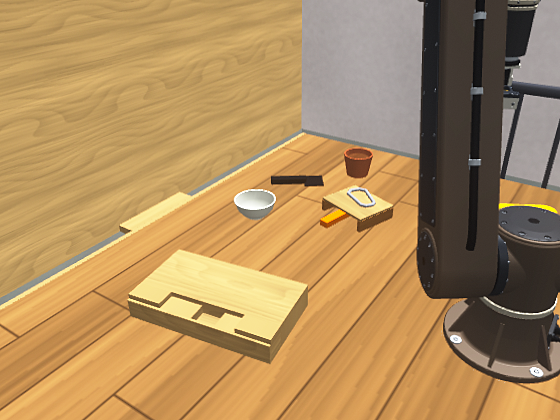

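Scene view: the chest is at about (305,137), the stand with the carabiner at (198,247), and the orange handle end at (229,232). The bowl is at (302,237) and the pot at (177,336). The black and yellow scrapers are decoys. In the side view the chest's back ledge faces the camera, with the recess near (205,312).

```bash
cat > h.py <<'E'
import cv2,pickle,numpy as np
def ray(c,uv):
    K=np.array(c["K"],float);D=np.array(c["dist"],float)
    p=cv2.undistortPoints(np.array(uv,float).reshape(-1,1,2),K,D).reshape(-1,2)
    R=cv2.Rodrigues(np.array(c["rvec"],float))[0];o=-R.T@np.array(c["tvec"],float).ravel()
    return o,np.c_[p,np.ones(len(p))]@R
def onz(c,uv,z):
    o,d=ray(c,uv);return o+d*((z-o[2])/d[:,2])[:,None]
def proj(c,P):
    return cv2.projectPoints(np.array(P,float).reshape(-1,1,3),np.array(c["rvec"],float),np.array(c["tvec"],float),np.array(c["K"],float),np.array(c["dist"],float))[0].reshape(-1,2)
E
python3 - <<'E'
from h import *
d=pickle.load(open("c0.pkl","rb"))
s,t=d["scene"]["image"],d["side"]["image"]
a=cv2.resize(s[95:175,240:370],None,fx=3,fy=3,interpolation=cv2.INTER_CUBIC)
b=cv2.resize(t[240:365,120:315],None,fx=3,fy=3,interpolation=cv2.INTER_CUBIC)[:,:]
e=cv2.resize(s[205:285,155:245],None,fx=3.6,fy=3.6,interpolation=cv2.INTER_CUBIC)[:240]
a=cv2.resize(a,(390,240))
W=np.zeros((600,780,3),np.uint8);W[:240,:390]=a;W[:240,400:400+min(324,380)]=e[:240,:324];
b=b[:355];W[245:245+len(b),:585]=b
cv2.imwrite("pics/crop.png",W)
print("scene chest corners z=.058",onz(d["scene"],[(272,104),(361,132),(347,158),(253,134)],.058).round(3))
print("side",onz(d["side"],[(181,252),(307,287),(129,297),(271,344)],.058).round(3))
E
```

```text
scene chest corners z=.058 [[0.366 0.31  0.058]
 [0.699 0.347 0.058]
 [0.708 0.212 0.058]
 [0.39  0.146 0.058]]
side [[0.703 0.201 0.058]
 [0.379 0.148 0.058]
 [0.677 0.383 0.058]
 [0.346 0.329 0.058]]
```

View pics/crop.png

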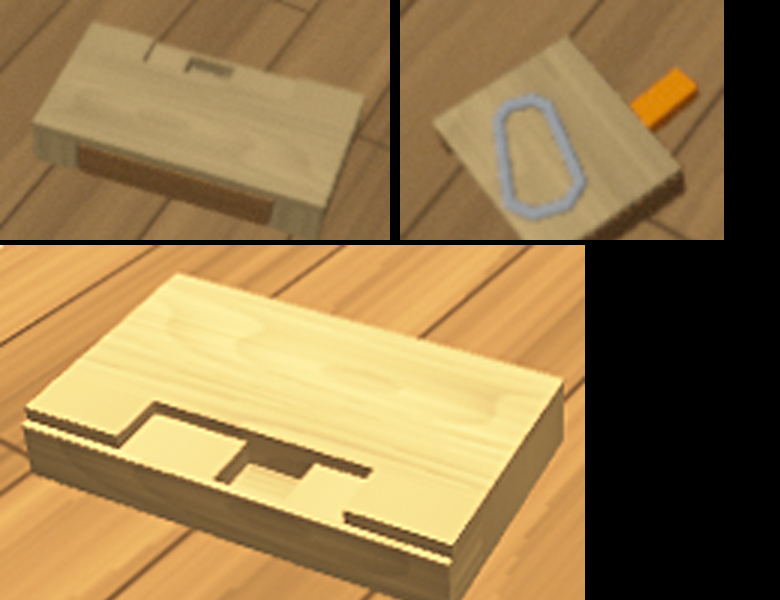

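The crop shows the full ledge between the end blocks. The recess sits to the middle-right, from (218,480) to (292,500) along the board and from (247,442) to (315,463) along the step. The carabiner lies on the stand's roof, and the handle comes out on the side facing the bowl and chest.

```bash
python3 - <<'E'
from h import *
d=pickle.load(open("c0.pkl","rb"));S,T=d["scene"],d["side"]
f=lambda u,v:(120+u/3,240+(v-245)/3)
g=lambda u,v:(155+(u-400)/3.6,205+v/3.6)
F=onz(T,[f(178,274),f(563,380)],.058);print("front",F.round(4),np.linalg.norm(F[0]-F[1]))
Bk=onz(T,[f(27,408),f(453,545)],.058);print("back95",Bk.round(4),np.linalg.norm(Bk[0]-Bk[1]))
st=onz(T,[f(153,403),f(372,470)],.058);print("step",st.round(4),np.linalg.norm(st[0]-st[1]))
# scene
sf=onz(S,[(240+34/3,95+122/3),(240+322/3,95+207/3)],.058);print("sc front",sf.round(4),np.linalg.norm(sf[0]-sf[1]))
# frame: +y axis of chest: z up, x = back dir
allv=[F[1]-F[0],st[1]-st[0]]
yd=sum(allv);yd=yd/np.linalg.norm(yd)  # toward robot side (-X)
xd=np.cross(yd,[0,0,1])
print("y",yd,"x",xd)
R=np.c_[xd,yd,[0,0,1]]
# step centre is (52,0)
fm=F.mean(0)+R@[.090,0,-.058];sm=st.mean(0)+R@[-.052,0,-.058];fs=sf.mean(0)+R@[.09,0,-.058]
print("origin est",fm,sm,fs,"yaw",np.degrees(np.arctan2(xd[1],xd[0])))
O=(fm+sm)/2
rec=onz(T,[f(218,480),f(292,500),f(247,442),f(315,463)],.046)
print("recess chest",((rec-O)@R).round(4))
r2=onz(S,[(240+190/3,95+58/3),(240+234/3,95+68/3),(240+184/3,95+72/3)],.046);print("scene recess",((r2-O)@R).round(4))
print("front check",((F-O)@R).round(4),((Bk-O)@R).round(4),((sf-O)@R).round(4))
# stand
c=onz(S,[g(568,38),g(682,172),g(435,122)],.042);print("stand",c.round(4),np.linalg.norm(c[0]-c[1]),np.linalg.norm(c[0]-c[2]))
cen=(c[1]+c[2])/2;print("centre",cen)
h=onz(S,[g(680,68),g(697,88)],.02);print("handle end",h.round(4),np.linalg.norm(h[0]-h[1]))
m=cv2.inRange(cv2.cvtColor(S["image"],cv2.COLOR_BGR2HSV),(8,200,120),(18,255,255));m[:,:150]=0;m[:,260:]=0
cn=max(cv2.findContours(m,0,2)[0],key=cv2.contourArea);cx=cv2.boxPoints(cv2.minAreaRect(cn));print(cx,onz(S,cx,.02).round(4))
b=onz(S,[(302,230)],.055);print("bowl",b,"pot",onz(S,[(178,333)],.075))
E
```

```text
front [[0.7133 0.1958 0.058 ]
 [0.3817 0.1413 0.058 ]] 0.3360608010938763
back95 [[0.6835 0.3768 0.058 ]
 [0.3517 0.3209 0.058 ]] 0.3364935463268799
step [[0.6125 0.3241 0.058 ]
 [0.4379 0.294  0.058 ]] 0.17717375054658432
sc front [[0.3891 0.1361 0.058 ]
 [0.7199 0.1888 0.058 ]] 0.33499256228172747
y [-9.86335717e-01 -1.64747846e-01 -2.16320277e-16] x [-0.16474785  0.98633572  0.        ]
origin est [ 5.32674256e-01  2.57303301e-01 -6.93889390e-18] [5.33741094e-01 2.57729905e-01 4.85722573e-17] [5.39634000e-01 2.51246291e-01 4.85722573e-17] yaw 99.48258666199682
recess chest [[ 0.091  -0.0101  0.046 ]
 [ 0.0875  0.0462  0.046 ]
 [ 0.0499 -0.0133  0.046 ]
 [ 0.0496  0.0416  0.046 ]]
scene recess [[ 0.0826  0.0373  0.046 ]
 [ 0.0857 -0.0167  0.046 ]
 [ 0.0568  0.036   0.046 ]]
front check [[-0.0906 -0.1675  0.058 ]
 [-0.0897  0.1686  0.058 ]] [[ 0.0929 -0.1679  0.058 ]
 [ 0.0924  0.1686  0.058 ]] [[-0.096   0.1622  0.058 ]
 [-0.0985 -0.1728  0.058 ]]
stand [[ 0.4325 -0.2041  0.042 ]
 [ 0.5825 -0.2592  0.042 ]
 [ 0.3899 -0.3234  0.042 ]] 0.15978942782674263 0.1267097211223948
centre [ 0.48618103 -0.29128763  0.042     ]
handle end [[ 0.5182 -0.1699  0.02  ]
 [ 0.541  -0.1789  0.02  ]] 0.024527392014380315
[[218.51999 233.36   ]
 [232.28    223.04   ]
 [237.92001 230.55998]
 [224.16    240.87999]] [[ 0.5009 -0.2188  0.02  ]
 [ 0.5152 -0.1682  0.02  ]
 [ 0.5442 -0.1814  0.02  ]
 [ 0.5296 -0.2312  0.02  ]]
bowl [[ 0.71328839 -0.10303899  0.055     ]] pot [[ 0.60348945 -0.52428149  0.075     ]]
```

```bash
cat >> h.py <<'E'
def legs(p,yaw,*tg):
    """p in m, yaw deg; targets (x,y,z,yaw): prints dp mm and roll rad in the tool axes at each leg's start"""
    for t in tg:
        a=np.radians(yaw);c,s=np.cos(a),np.sin(a)
        dx,dy,dz=(np.array(t[:3])-p)*1000
        dr=-np.radians((t[3]-yaw+180)%360-180)
        print(t,"dp",np.round([c*dx+s*dy, s*dx-c*dy, -dz],1),"roll",round(dr,3));p,yaw=np.array(t[:3]),t[3]
def now():
    from plant import r
    s=r.get_state();return s["tcp_pos"],s["eef_rot"][2]
E
python3 -c "
from h import *
legs(*now(),(.37,-.44,.2,-120),(.5,-.25,.2,-80.5),(.54,.05,.2,-80.5),(.577,.338,.12,-80.5))"
```

```text
(0.37, -0.44, 0.2, -120) dp [-196.8  134.4    7.1] roll -0.698
(0.5, -0.25, 0.2, -80.5) dp [-229.5  -17.6   -0. ] roll -0.689
(0.54, 0.05, 0.2, -80.5) dp [-289.3  -89.    -0. ] roll -0.0
(0.577, 0.338, 0.12, -80.5) dp [-277.9  -84.    80. ] roll -0.0
```

Request:
send_rows(
  steps=[
    {"dp": [-40, 27, 1], "roll": -0.14, "jaw": 0},
    {"dp": [-80, 54, 3], "roll": -0.28, "jaw": 0},
    {"dp": [-120, 81, 4], "roll": -0.42, "jaw": 0},
    {"dp": [-160, 108, 6], "roll": -0.56, "jaw": 0},
    {"dp": [-197, 134, 7], "roll": -0.7, "jaw": 0},
  ],
  newtons=20,
)

```text
time_s: 0.72
tcp_pos: [0.371, -0.4391, 0.2005]
eef_rot: [180.0, 0.0, -119.6]
contact_force: [0.7, 0.0, 0.8]
gripper_width: 0.0431
gripper_force: 0.0
```

Request:
send_rows(
  steps=[
    {"dp": [-46, -4, 0], "roll": -0.14, "jaw": 0},
    {"dp": [-92, -7, 0], "roll": -0.28, "jaw": 0},
    {"dp": [-138, -11, 0], "roll": -0.42, "jaw": 0},
    {"dp": [-184, -14, 0], "roll": -0.56, "jaw": 0},
    {"dp": [-230, -18, 0], "roll": -0.69, "jaw": 0},
  ],
)

```text
time_s: 1.35
tcp_pos: [0.501, -0.2487, 0.2008]
eef_rot: [180.0, 0.0, -80.1]
contact_force: [0.8, -0.3, -0.6]
gripper_width: 0.0009
gripper_force: 0.0
```

Request:
send_rows(
  steps=[
    {"dp": [-58, -18, 0], "roll": 0, "jaw": 0},
    {"dp": [-116, -36, 0], "roll": 0, "jaw": 0},
    {"dp": [-174, -54, 0], "roll": 0, "jaw": 0},
    {"dp": [-232, -71, 0], "roll": 0, "jaw": 0},
    {"dp": [-289, -89, 0], "roll": 0.005, "jaw": 0},
  ],
)

```text
time_s: 1.98
tcp_pos: [0.5394, 0.0517, 0.201]
eef_rot: [180.0, 0.0, -80.6]
contact_force: [1.3, 0.1, 0.5]
gripper_width: 0.0001
gripper_force: 0.0
```

Request:
send_rows(
  steps=[
    {"dp": [-55, -17, 10], "roll": 0, "jaw": 0},
    {"dp": [-110, -34, 25], "roll": 0, "jaw": 0},
    {"dp": [-166, -51, 40], "roll": 0, "jaw": 0},
    {"dp": [-222, -68, 60], "roll": 0, "jaw": 0},
    {"dp": [-278, -84, 80], "roll": 0, "jaw": 0},
  ],
)

```text
time_s: 2.6
tcp_pos: [0.577, 0.3395, 0.12]
eef_rot: [180.0, -0.0, -80.6]
contact_force: [0.4, -0.2, 1.3]
gripper_width: 0.0006
gripper_force: 0.0
```

```bash
python3 - <<'E'
from h import *
from plant import r
c=r.capture("wrist");pickle.dump(c,open("w1.pkl","wb"));cv2.imwrite("pics/w1.png",c["image"])
p,y=now();print(p,y)
legs(p,y,(.577,.338,.075,-80.5),(.577,.338,.058,-80.5))
O=np.array([.535,.256,0]);a=np.radians(99.5);R=np.array([[np.cos(a),-np.sin(a),0],[np.sin(a),np.cos(a),0],[0,0,1]])
for q in [(.0735,-.055,.046),(.052,-.013,.046),(.052,.043,.046),(.095,-.013,.046),(.095,.043,.046),(.052,-.09,.058),(.052,.09,.058)]:print(q,proj(c,O+R@q).round(0))
E
```

```text
[0.57671187 0.3448316  0.11610237] -80.44737551099297
(0.577, 0.338, 0.075, -80.5) dp [ 6.8  0.8 41.1] roll 0.001
(0.577, 0.338, 0.058, -80.5) dp [ 0. -0. 17.] roll -0.0
(0.0735, -0.055, 0.046) [[281. 215.]]
(0.052, -0.013, 0.046) [[329. 191.]]
(0.052, 0.043, 0.046) [[393. 190.]]
(0.095, -0.013, 0.046) [[327. 237.]]
(0.095, 0.043, 0.046) [[389. 237.]]
(0.052, -0.09, 0.058) [[239. 193.]]
(0.052, 0.09, 0.058) [[455. 193.]]
```

View pics/w1.png

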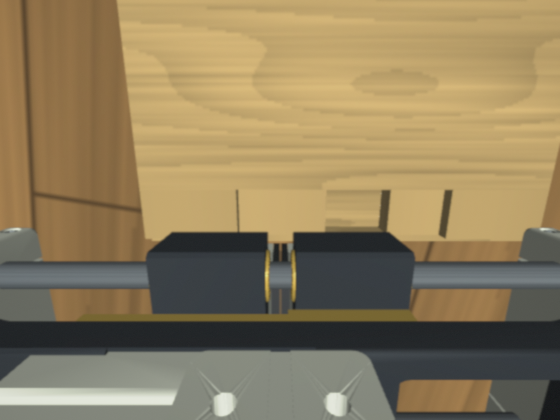

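The wrist view confirms the layout. The step is at row 190, the recess spans columns 327–385, and the ledge spans 238–448, which matches the projections to about 3 mm. Next I lower onto the solid ledge to the left of the recess.

Request:
send_rows(
  steps=[
    {"dp": [0, 0, 20], "roll": 0, "jaw": 0},
    {"dp": [0, 0, 40], "roll": 0, "jaw": 0},
    {"dp": [0, 0, 50], "roll": 0, "jaw": 0},
    {"dp": [0, 0, 54], "roll": 0, "jaw": 0},
    {"dp": [0, 0, 54], "roll": 0, "jaw": 0},
  ],
)

```text
time_s: 3.28
tcp_pos: [0.5774, 0.3376, 0.0673]
eef_rot: [-180.0, 0.0, -80.6]
contact_force: [0.8, 0.1, -0.9]
gripper_width: 0.0001
gripper_force: 0.0
```

Request:
send_rows(
  steps=[
    {"dp": [0, 0, 2], "roll": 0, "jaw": 0},
    {"dp": [0, 0, 4], "roll": 0, "jaw": 0},
    {"dp": [0, 0, 6], "roll": 0, "jaw": 0},
    {"dp": [0, 0, 8], "roll": 0, "jaw": 0},
    {"dp": [0, 0, 8], "roll": 0, "jaw": 0},
  ],
)

```text
time_s: 3.9
tcp_pos: [0.577, 0.3376, 0.0587]
eef_rot: [180.0, -0.0, -80.6]
contact_force: [-1.1, -0.3, -0.3]
gripper_width: 0.0006
gripper_force: 0.0
```

Request:
send_rows(
  steps=[
    {"dp": [0, 0, 1], "roll": 0, "jaw": 0},
    {"dp": [0, 0, 2], "roll": 0, "jaw": 0},
    {"dp": [0, 0, 2.5], "roll": 0, "jaw": 0},
    {"dp": [0, 0, 2.5], "roll": 0, "jaw": 0},
  ],
)

```text
time_s: 4.4
tcp_pos: [0.5771, 0.3376, 0.0564]
eef_rot: [180.0, -0.0, -80.6]
contact_force: [0.6, 0.6, -0.5]
gripper_width: 0.0006
gripper_force: 0.0
```

Request:
send_rows(
  steps=[
    {"dp": [0, 0, 1], "roll": 0, "jaw": 0},
    {"dp": [0, 0, 2], "roll": 0, "jaw": 0},
    {"dp": [0, 0, 2], "roll": 0, "jaw": 0},
  ],
)

```text
time_s: 4.78
tcp_pos: [0.5771, 0.3376, 0.0543]
eef_rot: [180.0, -0.0, -80.6]
contact_force: [0.2, -0.5, 0.3]
gripper_width: 0.0008
gripper_force: 0.0
```

```bash
python3 - <<'E'
from h import *
from plant import r
c=r.capture("side");w=r.capture("wrist")
i=cv2.resize(c["image"][230:370,110:320],None,fx=3,fy=3,interpolation=cv2.INTER_CUBIC)
cv2.imwrite("pics/s2.png",i)
s=r.get_state();print(s["tcp_pos"],s["contact_force"],s["moment"])
E
```

```text
[0.57715405 0.33764074 0.05446309] [0.53019926 0.63944176 0.02492357] [-0.00750297  0.13136273 -0.01655714]
```

View pics/s2.png

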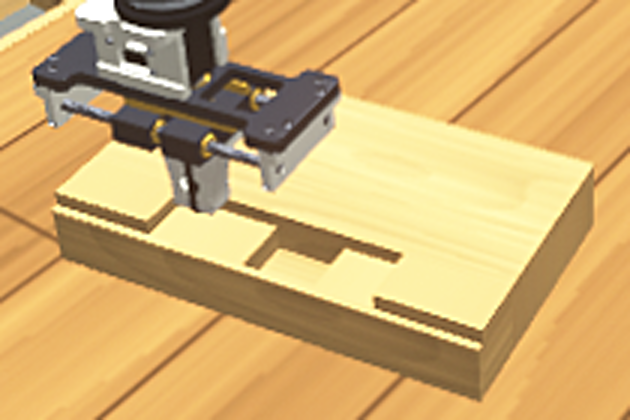

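```bash
python3 - <<'E'
from h import *
T=pickle.load(open("c0.pkl","rb"))["side"]
a=np.radians(-80.5);tx=np.array([np.cos(a),np.sin(a),0]);ty=np.array([np.sin(a),-np.cos(a),0])
for tz in(.040,.046,.052,.06):
  P=[np.array([.577,.338,tz])+tx*i*.0095+ty*j*.012 for i,j in((-1,-1),(-1,0),(-1,1))]
  print(tz,((proj(T,P)-[110,230])*3).round(0).tolist())
E
```

```text
0.04 [[186.0, 240.0], [200.0, 245.0], [215.0, 250.0]]
0.046 [[185.0, 234.0], [199.0, 238.0], [214.0, 243.0]]
0.052 [[184.0, 227.0], [198.0, 232.0], [213.0, 236.0]]
0.06 [[182.0, 218.0], [197.0, 223.0], [211.0, 227.0]]
```

```bash
python3 - <<'E'
from h import *
from plant import r
T=pickle.load(open("c0.pkl","rb"))["side"]
c=r.capture("side");w=r.capture("wrist");cv2.imwrite("pics/w2.png",w["image"])
D=np.abs(c["image"].astype(int)-T["image"]).max(2)
k=c["image"][270:315,155:200];d=(D[270:315,155:200]*3).clip(0,255).astype(np.uint8)
i=np.hstack([cv2.resize(k,None,fx=8,fy=8,interpolation=cv2.INTER_CUBIC),cv2.cvtColor(cv2.resize(d,None,fx=8,fy=8,interpolation=0),cv2.COLOR_GRAY2BGR)])
cv2.imwrite("pics/s3.png",i)
ys,xs=np.where(D[270:330,155:215]>25);print(ys.max()+270,[ (v+270,xs[ys==v].min()+155,xs[ys==v].max()+155) for v in sorted(set(ys))[-12:]])
print(np.abs(np.array(c["tvec"])-np.array(T["tvec"])).max())
E
```

```text
328 [(np.int64(315), np.int64(174), np.int64(174)), (np.int64(317), np.int64(180), np.int64(180)), (np.int64(318), np.int64(183), np.int64(183)), (np.int64(319), np.int64(196), np.int64(196)), (np.int64(320), np.int64(189), np.int64(189)), (np.int64(321), np.int64(192), np.int64(192)), (np.int64(323), np.int64(198), np.int64(199)), (np.int64(324), np.int64(201), np.int64(201)), (np.int64(325), np.int64(204), np.int64(204)), (np.int64(326), np.int64(207), np.int64(208)), (np.int64(327), np.int64(211), np.int64(211)), (np.int64(328), np.int64(213), np.int64(214))]
0.0
```

View pics/s3.png

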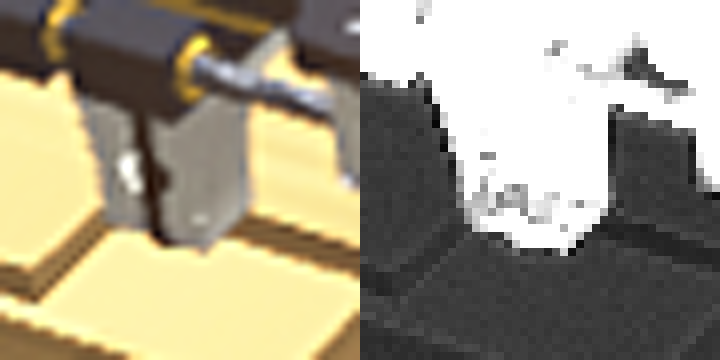

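The fingertips in the side view end at about (180,301). That is above where a ledge contact would show (row ~309), so they have not touched. The force reads zero, so I keep descending gently.

Request:
send_rows(
  steps=[
    {"dp": [0, 0, 1], "roll": 0, "jaw": 0},
    {"dp": [0, 0, 2], "roll": 0, "jaw": 0},
    {"dp": [0, 0, 3], "roll": 0, "jaw": 0},
    {"dp": [0, 0, 4], "roll": 0, "jaw": 0},
    {"dp": [0, 0, 4], "roll": 0, "jaw": 0},
  ],
)

```text
time_s: 5.6
tcp_pos: [0.5771, 0.3376, 0.0503]
eef_rot: [180.0, -0.0, -80.6]
contact_force: [1.0, -0.3, -0.9]
gripper_width: -0.0002
gripper_force: 0.0
```

```bash
python3 - <<'E'
from h import *
from plant import r
T=pickle.load(open("c0.pkl","rb"))["side"]
for n in("side","scene"):
    T=pickle.load(open("c0.pkl","rb"))[n]
    c=r.capture(n)
    D=np.abs(c["image"].astype(int)-T["image"]).max(2)
    if n=="side":
        ys,xs=np.where(D[270:312,155:200]>60);print([ (v+270,xs[ys==v].min()+155,xs[ys==v].max()+155) for v in sorted(set(ys))[-8:]])
    else: cv2.imwrite("pics/sc4.png",cv2.resize(c["image"][60:200,230:400],None,fx=4,fy=4,interpolation=cv2.INTER_CUBIC))
w=r.capture("wrist");o,_=ray(w,[(280,210)]);print("cam at",o,"tcp px",proj(w,[now()[0],now()[0]-[0,0,.014]]))
s=r.get_state();print(s["tcp_pos"],s["contact_force"],s["moment"],s["joints"])
E
```

```text
[(np.int64(295), np.int64(168), np.int64(185)), (np.int64(296), np.int64(169), np.int64(186)), (np.int64(297), np.int64(169), np.int64(186)), (np.int64(298), np.int64(168), np.int64(185)), (np.int64(299), np.int64(169), np.int64(184)), (np.int64(300), np.int64(172), np.int64(183)), (np.int64(301), np.int64(174), np.int64(181)), (np.int64(302), np.int64(175), np.int64(180))]
cam at [0.58822543 0.27388253 0.22735866] tcp px [[280.75813024 245.28929174]
 [280.70517294 238.29994655]]
[0.57715331 0.33766254 0.05048728] [ 1.3438744 -0.1271612  0.0983887] [ 0.04039255  0.09279166 -0.00396462] [ 4.69990967e+01  2.72984722e+01 -1.08356390e+01  1.43473898e-03
 -5.18649647e+01 -3.76014420e+01]
```

View pics/sc4.png

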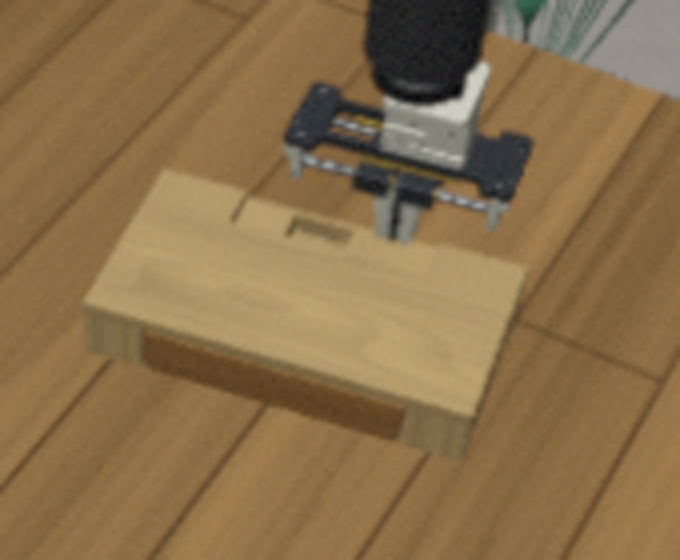

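```bash
python3 - <<'E'
from h import *
d=pickle.load(open("c0.pkl","rb"))
def tri(a,b):
    o1,d1=ray(d["side"],[a]);o2,d2=ray(d["scene"],[b]);d1=d1[0]/np.linalg.norm(d1);d2=d2[0]/np.linalg.norm(d2)
    A=np.c_[d1,-d2];s=np.linalg.lstsq(A,o2-o1,rcond=None)[0];p,q=o1+s[0]*d1,o2+s[1]*d2
    return (p+q)/2,np.linalg.norm(p-q)
f=lambda u,v:(120+u/3,240+(v-245)/3);g=lambda u,v:(230+u/4,60+v/4)
print("tip",tri((177.5,302),g(400,240)))
print("front R top",tri(f(178,274),g(473,415)));print("front L top",tri(f(563,380),g(85,306)))
print("recess L step",tri(f(315,463),g(291,222)), tri(f(247,442),g(352,234)))
print("proj tip .036 scene",(proj(d["scene"],[(.577,.338,.036),(.577,.338,.07)])-[230,60])*4)
E
```

```text
tip (array([0.58065229, 0.34045225, 0.05922294]), np.float64(0.005324807014987156))
front R top (array([0.71966134, 0.19273615, 0.05446879]), np.float64(0.004176770087916671))
front L top (array([0.38652516, 0.13632222, 0.05259813]), np.float64(0.0030570670918622944))
recess L step (array([0.48323587, 0.31091179, 0.05587082]), np.float64(0.014783636511410849)) (array([0.53647991, 0.32190092, 0.05787261]), np.float64(0.01735602184208618))
proj tip .036 scene [[389.12599424 260.48476321]
 [393.4091119  231.66483669]]
```

Triangulating the tip from both views puts it at z≈0.06, about 20 mm higher than the nominal tip length implies, and there is no force yet. I trust the force reading and go on down.

Request:
send_rows(
  steps=[
    {"dp": [0, 0, 1.5], "roll": 0, "jaw": 0},
    {"dp": [0, 0, 3], "roll": 0, "jaw": 0},
    {"dp": [0, 0, 4.5], "roll": 0, "jaw": 0},
    {"dp": [0, 0, 6], "roll": 0, "jaw": 0},
    {"dp": [0, 0, 6], "roll": 0, "jaw": 0},
  ],
)

```text
time_s: 6.38
tcp_pos: [0.5771, 0.3376, 0.0443]
eef_rot: [180.0, -0.0, -80.6]
contact_force: [0.8, -0.4, -0.3]
gripper_width: 0.0003
gripper_force: 0.0
```

Request:
send_rows(
  steps=[
    {"dp": [0, 0, 1], "roll": 0, "jaw": 0},
    {"dp": [0, 0, 2], "roll": 0, "jaw": 0},
    {"dp": [0, 0, 3], "roll": 0, "jaw": 0},
    {"dp": [0, 0, 4], "roll": 0, "jaw": 0},
    {"dp": [0, 0, 4], "roll": 0, "jaw": 0},
  ],
)

```text
time_s: 7.0
tcp_pos: [0.5771, 0.3376, 0.0403]
eef_rot: [180.0, -0.0, -80.6]
contact_force: [0.8, 0.2, 0.6]
gripper_width: -0.0
gripper_force: 0.0
```

Request:
send_rows(
  steps=[
    {"dp": [0, 0, 1], "roll": 0, "jaw": 0},
    {"dp": [0, 0, 2], "roll": 0, "jaw": 0},
    {"dp": [0, 0, 3], "roll": 0, "jaw": 0},
    {"dp": [0, 0, 4], "roll": 0, "jaw": 0},
    {"dp": [0, 0, 4], "roll": 0, "jaw": 0},
  ],
)

```text
time_s: 7.62
tcp_pos: [0.5771, 0.3376, 0.0363]
eef_rot: [180.0, -0.0, -80.6]
contact_force: [-0.1, -0.3, 0.8]
gripper_width: 0.0002
gripper_force: 0.0
```

```bash
python3 - <<'E'
from h import *
from plant import r
d=pickle.load(open("c0.pkl","rb"))
for n,b in(("side",(270,312,155,200)),("scene",(105,135,318,340))):
    c=r.capture(n);D=np.abs(c["image"].astype(int)-d[n]["image"]).max(2)[b[0]:b[1],b[2]:b[3]]
    ys,xs=np.where(D>50);print(n,[(v+b[0],xs[ys==v].min()+b[2],xs[ys==v].max()+b[2]) for v in sorted(set(ys))[-4:]])
s=r.get_state();print(s["tcp_pos"],s["contact_force"],s["moment"])
E
```

```text
side [(np.int64(305), np.int64(172), np.int64(183)), (np.int64(306), np.int64(175), np.int64(182)), (np.int64(307), np.int64(175), np.int64(182)), (np.int64(308), np.int64(181), np.int64(181))]
scene [(np.int64(119), np.int64(326), np.int64(329)), (np.int64(120), np.int64(326), np.int64(329)), (np.int64(121), np.int64(326), np.int64(329)), (np.int64(122), np.int64(326), np.int64(329))]
[0.57716531 0.33766533 0.03645243] [ 0.84774753  0.21501068 -1.00506783] [0.02530933 0.11070344 0.00093214]
```

Request:
send_rows(
  steps=[
    {"dp": [0, 0, 1], "roll": 0, "jaw": 0},
    {"dp": [0, 0, 2], "roll": 0, "jaw": 0},
    {"dp": [0, 0, 3], "roll": 0, "jaw": 0},
    {"dp": [0, 0, 3], "roll": 0, "jaw": 0},
  ],
)

```text
time_s: 8.22
tcp_pos: [0.5771, 0.3376, 0.0333]
eef_rot: [180.0, -0.0, -80.6]
contact_force: [-0.3, -0.3, -0.1]
gripper_width: 0.0005
gripper_force: 0.0
```

Request:
send_rows(
  steps=[
    {"dp": [0, 0, 0.7], "roll": 0, "jaw": 0},
    {"dp": [0, 0, 1.4], "roll": 0, "jaw": 0},
    {"dp": [0, 0, 2], "roll": 0, "jaw": 0},
    {"dp": [0, 0, 2], "roll": 0, "jaw": 0},
  ],
)

```text
time_s: 8.72
tcp_pos: [0.5771, 0.3376, 0.0314]
eef_rot: [180.0, -0.0, -80.6]
contact_force: [0.1, 0.6, -1.0]
gripper_width: 0.0001
gripper_force: 0.0
```

Request:
send_rows(
  steps=[
    {"dp": [0, 0, 0.7], "roll": 0, "jaw": 0},
    {"dp": [0, 0, 1.4], "roll": 0, "jaw": 0},
    {"dp": [0, 0, 2], "roll": 0, "jaw": 0},
    {"dp": [0, 0, 2], "roll": 0, "jaw": 0},
  ],
)

```text
time_s: 9.22
tcp_pos: [0.5771, 0.3376, 0.0294]
eef_rot: [180.0, -0.0, -80.6]
contact_force: [-0.1, -0.3, 1.3]
gripper_width: 0.0007
gripper_force: 0.0
```

```bash
python3 - <<'E'
from h import *
from plant import r
d=pickle.load(open("c0.pkl","rb"))
for n,b in(("side",(270,316,155,200)),):
    c=r.capture(n);D=np.abs(c["image"].astype(int)-d[n]["image"]).max(2)[b[0]:b[1],b[2]:b[3]]
    ys,xs=np.where(D>50);print(n,[(v+b[0],xs[ys==v].min()+b[2],xs[ys==v].max()+b[2]) for v in sorted(set(ys))[-6:]])
s=r.get_state();print(s["tcp_pos"],s["contact_force"],s["moment"])
E
```

```text
side [(np.int64(305), np.int64(170), np.int64(186)), (np.int64(306), np.int64(170), np.int64(186)), (np.int64(307), np.int64(171), np.int64(184)), (np.int64(308), np.int64(174), np.int64(183)), (np.int64(309), np.int64(175), np.int64(182)), (np.int64(310), np.int64(177), np.int64(182))]
[0.57715631 0.33765329 0.02945363] [ 0.16041127 -0.21020321 -1.26049158] [ 0.00929421  0.11755609 -0.00342484]
```

Request:
send_rows(
  steps=[
    {"dp": [0, 0, 0.7], "roll": 0, "jaw": 0},
    {"dp": [0, 0, 1.4], "roll": 0, "jaw": 0},
    {"dp": [0, 0, 2], "roll": 0, "jaw": 0},
    {"dp": [0, 0, 2], "roll": 0, "jaw": 0},
  ],
)

```text
time_s: 9.78
tcp_pos: [0.5771, 0.3376, 0.0278]
eef_rot: [-180.0, 0.0, -80.6]
contact_force: [-2.0, -0.0, 3.9]
gripper_width: 0.0002
gripper_force: 1.9
```

Request:
send_rows(
  steps=[
    {"dp": [0, 0, 0.7], "roll": 0, "jaw": 0},
    {"dp": [0, 0, 1.4], "roll": 0, "jaw": 0},
    {"dp": [0, 0, 2], "roll": 0, "jaw": 0},
    {"dp": [0, 0, 2], "roll": 0, "jaw": 0},
  ],
)

```text
time_s: 10.28
tcp_pos: [0.5772, 0.3377, 0.0277]
eef_rot: [-179.9, 0.0, -80.6]
contact_force: [-5.5, -1.9, 16.0]
gripper_width: 0.0005
gripper_force: 8.6
```

The tips touch the ledge at a reported z of 0.0278, so in reported z the tip sits at TCP + 18 mm. I take this as the vertical offset. Next I ease the load and slide toward the recess.

Request:
send_rows(
  steps=[
    {"dp": [0, 0, -1.2], "roll": 0, "jaw": 0},
    {"dp": [0, 8, -1.2], "roll": 0, "jaw": 0},
    {"dp": [0, 16, -1.2], "roll": 0, "jaw": 0},
    {"dp": [0, 24, -1.2], "roll": 0, "jaw": 0},
    {"dp": [0, 30, -1.2], "roll": 0, "jaw": 0},
  ],
)

```text
time_s: 10.9
tcp_pos: [0.5487, 0.3339, 0.0278]
eef_rot: [-179.8, 0.1, -80.6]
contact_force: [4.7, 0.6, 4.9]
gripper_width: 0.0003
gripper_force: 2.6
```

Request:
send_rows(
  steps=[
    {"dp": [0, 4, 0], "roll": 0, "jaw": 0},
    {"dp": [0, 8, 0], "roll": 0, "jaw": 0},
    {"dp": [0, 12, 0], "roll": 0, "jaw": 0},
    {"dp": [0, 16, 0], "roll": 0, "jaw": 0},
    {"dp": [0, 20, 0], "roll": 0, "jaw": 0},
  ],
)

```text
time_s: 11.52
tcp_pos: [0.5287, 0.3304, 0.0275]
eef_rot: [-179.8, 0.1, -80.6]
contact_force: [4.6, 0.6, 5.9]
gripper_width: 0.0004
gripper_force: 2.7
```

Request:
send_rows(
  steps=[
    {"dp": [0, 4, 0], "roll": 0, "jaw": 0},
    {"dp": [0, 8, 0], "roll": 0, "jaw": 0},
    {"dp": [0, 12, 0], "roll": 0, "jaw": 0},
    {"dp": [0, 16, 0], "roll": 0, "jaw": 0},
    {"dp": [0, 18, 0], "roll": 0, "jaw": 0},
  ],
)

```text
time_s: 12.15
tcp_pos: [0.5096, 0.3264, 0.0265]
eef_rot: [180.0, -0.0, -80.6]
contact_force: [0.2, -0.7, -0.0]
gripper_width: 0.0002
gripper_force: 0.0
```

The force fell to zero near the expected recess middle, so the tips have dropped in. Next I descend onto the catch.

Request:
send_rows(
  steps=[
    {"dp": [0, 0, 3], "roll": 0, "jaw": 0},
    {"dp": [0, 0, 6], "roll": 0, "jaw": 0},
    {"dp": [0, 0, 9], "roll": 0, "jaw": 0},
    {"dp": [0, 0, 12], "roll": 0, "jaw": 0},
    {"dp": [0, 0, 12], "roll": 0, "jaw": 0},
  ],
)

```text
time_s: 12.78
tcp_pos: [0.5099, 0.3263, 0.0143]
eef_rot: [180.0, -0.0, -80.6]
contact_force: [-0.3, -0.3, -0.2]
gripper_width: 0.0002
gripper_force: 0.0
```

Request:
send_rows(
  steps=[
    {"dp": [0, 0, 1], "roll": 0, "jaw": 0},
    {"dp": [0, 0, 2], "roll": 0, "jaw": 0},
    {"dp": [0, 0, 3], "roll": 0, "jaw": 0},
    {"dp": [0, 0, 4], "roll": 0, "jaw": 0},
    {"dp": [0, 0, 4], "roll": 0, "jaw": 0},
  ],
)

```text
time_s: 13.4
tcp_pos: [0.5101, 0.3266, 0.0109]
eef_rot: [-180.0, 0.0, -80.6]
contact_force: [-0.3, -1.5, 1.8]
gripper_width: 0.0002
gripper_force: 1.4
```

Request:
send_rows(
  steps=[
    {"dp": [0, 0, 1.5], "roll": 0, "jaw": 0},
    {"dp": [0, 0, 3], "roll": 0, "jaw": 0},
    {"dp": [0, 0, 4.5], "roll": 0, "jaw": 0},
    {"dp": [0, 0, 6], "roll": 0, "jaw": 0},
    {"dp": [0, 0, 6], "roll": 0, "jaw": 0},
  ],
)

```text
time_s: 14.02
tcp_pos: [0.5101, 0.3266, 0.0045]
eef_rot: [180.0, -0.0, -80.6]
contact_force: [-1.6, 0.1, 4.1]
gripper_width: 0.0003
gripper_force: 1.5
```

Request:
send_rows(
  steps=[
    {"dp": [0, 0, 1.5], "roll": 0, "jaw": 0},
    {"dp": [0, 0, 3], "roll": 0, "jaw": 0},
    {"dp": [0, 0, 4], "roll": 0, "jaw": 0},
    {"dp": [0, 0, 5], "roll": 0, "jaw": 0},
    {"dp": [0, 0, 5], "roll": 0, "jaw": 0},
  ],
)

```text
time_s: 14.65
tcp_pos: [0.5103, 0.3268, 0.0012]
eef_rot: [-180.0, 0.0, -80.6]
contact_force: [-5.7, -2.8, 16.6]
gripper_width: 0.0006
gripper_force: 8.0
```

The catch is fully down against its stop at 16 N. I lift off, let the drawer spring out, and move toward the scraper.

Request:
send_rows(
  steps=[
    {"dp": [0, 0, -25], "roll": 0, "jaw": 0},
    {"dp": [0, 0, -60], "roll": 0, "jaw": 0},
    {"dp": [0, 0, -100], "roll": 0, "jaw": 0},
    {"dp": [0, 0, -140], "roll": 0, "jaw": 0},
    {"dp": [0, 0, -160], "roll": 0, "jaw": 0},
  ],
)

```text
time_s: 15.28
tcp_pos: [0.5106, 0.327, 0.1618]
eef_rot: [-179.9, 0.1, -80.6]
contact_force: [0.9, 1.0, -1.9]
gripper_width: 0.0005
gripper_force: 0.0
```

```bash
python3 -c "
from h import *
legs(*now(),(.515,.08,.16,-94),(.53,-.165,.15,-107.5))"
```

```text
(0.515, 0.08, 0.16, -94) dp [244.4  36.1   1.8] roll 0.234
(0.53, -0.165, 0.15, -107.5) dp [243.4 -32.1  10. ] roll 0.236
```

Request:
send_rows(
  steps=[
    {"dp": [49, 7, 0], "roll": 0.05, "jaw": 30},
    {"dp": [98, 14, 0], "roll": 0.1, "jaw": 60},
    {"dp": [146, 22, 0], "roll": 0.14, "jaw": 60},
    {"dp": [195, 29, 0], "roll": 0.19, "jaw": 60},
    {"dp": [244, 36, 0], "roll": 0.234, "jaw": 60},
  ],
)

```text
time_s: 15.9
tcp_pos: [0.514, 0.0784, 0.1594]
eef_rot: [180.0, 0.0, -94.1]
contact_force: [0.9, 0.7, 0.5]
gripper_width: 0.0448
gripper_force: 0.0
```

Request:
send_rows(
  steps=[
    {"dp": [60, -8, 2], "roll": 0.06, "jaw": 60},
    {"dp": [120, -16, 5], "roll": 0.12, "jaw": 60},
    {"dp": [180, -24, 7], "roll": 0.18, "jaw": 60},
    {"dp": [243, -32, 10], "roll": 0.236, "jaw": 60},
    {"dp": [243, -32, 10], "roll": 0.236, "jaw": 60},
  ],
)

```text
time_s: 16.52
tcp_pos: [0.5283, -0.1684, 0.1486]
eef_rot: [179.9, -0.0, -107.9]
contact_force: [-0.5, 0.5, -0.4]
gripper_width: 0.0525
gripper_force: 0.0
```

```bash
python3 - <<'E'
from h import *
from plant import r
d=pickle.load(open("c0.pkl","rb"))
w=r.capture("wrist");s=r.capture("side");pickle.dump((w,s),open("w2.pkl","wb"))
cv2.imwrite("pics/w5.png",np.vstack([w["image"][:360],cv2.resize(s["image"][150:390,100:400],(560,448))[208:448]]))
m=cv2.inRange(cv2.cvtColor(w["image"],cv2.COLOR_BGR2HSV),(5,180,100),(20,255,255))
cn=max(cv2.findContours(m,0,2)[0],key=cv2.contourArea);cx=cv2.boxPoints(cv2.minAreaRect(cn));print(cv2.contourArea(cn),cx.round(),onz(w,cx,.02).round(4))
p,y=now();print(p,y)
E
```

```text
1435.0 [[263. 144.]
 [290. 142.]
 [295. 200.]
 [268. 202.]] [[ 0.5249 -0.233   0.02  ]
 [ 0.4982 -0.2267  0.02  ]
 [ 0.5114 -0.1673  0.02  ]
 [ 0.5394 -0.1738  0.02  ]]
[ 0.52873239 -0.16553083  0.14897246] -107.65672020693852
```

View pics/w5.png

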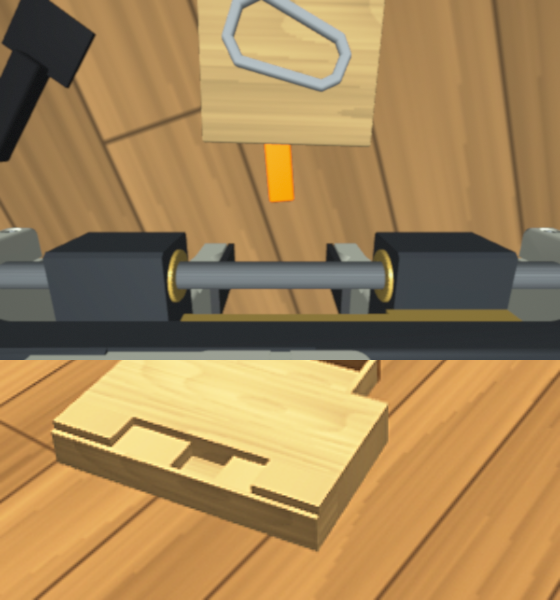

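Wrist view: the handle runs from (266,143) to (281,201), measured 28 mm wide and 60 mm sticking out, as expected. The lower panel shows the drawer out and the catch back up.

```bash
python3 - <<'E'
from h import *
d=pickle.load(open("c0.pkl","rb"))
a=np.radians(-80.5);tx=np.array([np.cos(a),np.sin(a),0])
for px in((110+275/3,230+190/3),(110+50/3,230+127/3)):
  o,v=ray(d["side"],[px])
  for off in(-.02,0,.02):
    k=(tx@(np.array([.577,.338,0])+off*tx-o))/(tx@v[0]);print(px,off,(o+k*v[0]).round(3))
legs(*now(),(.523,-.184,.06,-103.1),(.523,-.184,-.01,-103.1))
E
```

```text
(201.66666666666669, 293.3333333333333) -0.02 [0.498 0.345 0.121]
(201.66666666666669, 293.3333333333333) 0 [0.516 0.328 0.102]
(201.66666666666669, 293.3333333333333) 0.02 [0.534 0.311 0.082]
(126.66666666666667, 272.3333333333333) -0.02 [0.679 0.375 0.117]
(126.66666666666667, 272.3333333333333) 0 [0.702 0.359 0.097]
(126.66666666666667, 272.3333333333333) 0.02 [0.726 0.343 0.077]
(0.523, -0.184, 0.06, -103.1) dp [19.3 -0.1 89. ] roll -0.08
(0.523, -0.184, -0.01, -103.1) dp [-0.  0. 70.] roll -0.0
```

Request:
send_rows(
  steps=[
    {"dp": [10, 0, 40], "roll": -0.08, "jaw": 60},
    {"dp": [19, 0, 80], "roll": -0.08, "jaw": 60},
    {"dp": [19, 0, 110], "roll": -0.08, "jaw": 60},
    {"dp": [19, 0, 130], "roll": -0.08, "jaw": 60},
    {"dp": [19, 0, 130], "roll": -0.08, "jaw": 60},
  ],
)

```text
time_s: 17.25
tcp_pos: [0.5226, -0.1814, 0.0184]
eef_rot: [179.8, -0.0, -102.8]
contact_force: [0.3, -0.3, 0.6]
gripper_width: 0.0523
gripper_force: 0.0
```

```bash
python3 - <<'E'
from h import *
from plant import r
w=r.capture("wrist");cv2.imwrite("pics/w6.png",w["image"])
m=cv2.inRange(cv2.cvtColor(w["image"],cv2.COLOR_BGR2HSV),(5,180,60),(20,255,255))
cn=[c for c in cv2.findContours(m,0,2)[0] if cv2.contourArea(c)>60]
for c in cn:
    cx=cv2.boxPoints(cv2.minAreaRect(c));print(cv2.contourArea(c),cx.round(),onz(w,cx,.02).round(4).tolist())
s=r.get_state();print(s["tcp_pos"],s["eef_rot"],s["contact_force"],s["gripper_width"])
E
```

```text
3747.5 [[258. 170.]
 [302. 170.]
 [302. 261.]
 [258. 261.]] [[0.5247, -0.2313, 0.02], [0.499, -0.2255, 0.02], [0.511, -0.1681, 0.02], [0.5388, -0.1745, 0.02]]
[ 0.52354449 -0.18162509  0.01954592] [ 1.79936115e+02 -1.95725505e-02 -1.02825414e+02] [ 0.99074502  0.18018205 -0.08349645] 0.052269863571240055
```

Request:
send_rows(
  steps=[
    {"dp": [2, 0, 8], "roll": 0, "jaw": 60},
    {"dp": [4, 0, 16], "roll": 0, "jaw": 60},
    {"dp": [4, 0, 23], "roll": 0, "jaw": 60},
    {"dp": [4, 0, 28], "roll": 0, "jaw": 60},
    {"dp": [4, 0, 28], "roll": 0, "jaw": 60},
  ],
)

```text
time_s: 17.92
tcp_pos: [0.5223, -0.1868, -0.0088]
eef_rot: [179.9, -0.0, -103.0]
contact_force: [-1.1, 0.2, -0.1]
gripper_width: 0.0529
gripper_force: 0.0
```

Request:
send_rows(
  steps=[
    {"dp": [0, 0, 2], "roll": 0, "jaw": 60},
    {"dp": [0, 0, 4], "roll": 0, "jaw": 60},
    {"dp": [0, 0, 4], "roll": 0, "jaw": 60},
  ],
)

```text
time_s: 18.3
tcp_pos: [0.5226, -0.1867, -0.0124]
eef_rot: [180.0, -0.0, -102.9]
contact_force: [0.8, 0.2, 0.3]
gripper_width: 0.0523
gripper_force: 0.0
```

Request:
send_rows(
  steps=[
    {"dp": [0, 0, 0], "roll": 0, "jaw": 0},
    {"dp": [0, 0, 0], "roll": 0, "jaw": 0},
    {"dp": [0, 0, 0], "roll": 0, "jaw": 0},
    {"dp": [0, 0, 0], "roll": 0, "jaw": 0},
  ],
  newtons=20,
)

```text
time_s: 18.8
tcp_pos: [0.5227, -0.1867, -0.0123]
eef_rot: [-180.0, 0.0, -103.0]
contact_force: [0.4, -0.5, 0.7]
gripper_width: 0.028
gripper_force: 19.9
```

Request:
send_rows(
  steps=[
    {"dp": [-10, 0, 0], "roll": 0, "jaw": 0},
    {"dp": [-25, 0, 0], "roll": 0, "jaw": 0},
    {"dp": [-40, 0, 0], "roll": 0, "jaw": 0},
    {"dp": [-55, 0, 0], "roll": 0, "jaw": 0},
    {"dp": [-60, 0, 0], "roll": 0, "jaw": 0},
  ],
)

```text
time_s: 19.42
tcp_pos: [0.5365, -0.1269, -0.0123]
eef_rot: [-180.0, -0.0, -102.9]
contact_force: [0.3, -1.8, 2.8]
gripper_width: 0.0278
gripper_force: 19.9
```

Request:
send_rows(
  steps=[
    {"dp": [-15, 0, 0], "roll": 0, "jaw": 0},
    {"dp": [-30, 0, 0], "roll": 0, "jaw": 0},
    {"dp": [-45, 0, 0], "roll": 0, "jaw": 0},
    {"dp": [-60, 0, 0], "roll": 0, "jaw": 0},
    {"dp": [-65, 0, 0], "roll": 0, "jaw": 0},
  ],
)

```text
time_s: 20.05
tcp_pos: [0.551, -0.0638, -0.0123]
eef_rot: [-180.0, -0.0, -102.9]
contact_force: [-0.6, -3.0, 3.2]
gripper_width: 0.0279
gripper_force: 19.9
```

Request:
send_rows(
  steps=[
    {"dp": [0, 0, 0], "roll": 0, "jaw": 0},
    {"dp": [0, 0, 0], "roll": 0, "jaw": 55},
    {"dp": [0, 0, 0], "roll": 0, "jaw": 55},
    {"dp": [0, 0, 0], "roll": 0, "jaw": 55},
    {"dp": [0, 0, 0], "roll": 0, "jaw": 55},
  ],
)

```text
time_s: 20.68
tcp_pos: [0.5506, -0.0651, -0.0124]
eef_rot: [180.0, -0.0, -103.0]
contact_force: [-0.0, -0.4, -0.2]
gripper_width: 0.0481
gripper_force: 0.0
```

Request:
send_rows(
  steps=[
    {"dp": [0, 0, -25], "roll": 0, "jaw": 55},
    {"dp": [10, 0, -65], "roll": 0, "jaw": 55},
    {"dp": [30, 0, -100], "roll": 0, "jaw": 55},
    {"dp": [30, 0, -130], "roll": 0, "jaw": 55},
    {"dp": [30, 0, -130], "roll": 0, "jaw": 55},
  ],
)

```text
time_s: 21.3
tcp_pos: [0.5456, -0.0943, 0.1203]
eef_rot: [-179.7, 0.1, -103.0]
contact_force: [0.5, -0.2, -1.0]
gripper_width: 0.0481
gripper_force: 0.0
```

```bash
python3 - <<'E'
from h import *
from plant import r
for n in("wrist","scene","side"):
    w=r.capture(n)
    m=cv2.inRange(cv2.cvtColor(w["image"],cv2.COLOR_BGR2HSV),(5,180,60),(19,255,255))
    cn=max(cv2.findContours(m,0,2)[0],key=cv2.contourArea)
    cx=cv2.boxPoints(cv2.minAreaRect(cn));P=onz(w,cn.reshape(-1,2),.01)[:,:2]
    rc=cv2.minAreaRect((P*1000).astype(np.float32));print(n,cv2.contourArea(cn),cx.round().tolist(),rc)
    if n!="wrist":
        v=np.linalg.svd(P-P.mean(0))[2][0];print("axis",v)
    cv2.imwrite(f"pics/a_{n}.png",w["image"])
s=r.get_state();print(s["tcp_pos"],s["eef_rot"][2])
E
```

```text
wrist 3270.5 [[246.0, 77.0], [321.0, 77.0], [321.0, 254.0], [246.0, 254.0]] ((535.2793579101562, -128.45193481445312), (172.18783569335938, 69.46279907226562), 76.65760040283203)
scene 731.5 [[216.0, 230.0], [259.0, 195.0], [273.0, 211.0], [229.0, 246.0]] ((537.2990112304688, -131.4415283203125), (176.3535614013672, 72.22017669677734), 76.52093505859375)
axis [-0.1520792  -0.98836831]
side 175.5 [[286.0, 236.0], [325.0, 223.0], [328.0, 233.0], [289.0, 246.0]] ((528.8468017578125, -97.42699432373047), (126.86529541015625, 47.136417388916016), 63.53064727783203)
axis [0.34647829 0.93805799]
[ 0.54341213 -0.09410873  0.11701651] -102.96188610186394
```

```bash
python3 -c "
from h import *
legs(*now(),(.5345,-.132,.03,-103.4),(.5345,-.132,-.010,-103.4))"
```

```text
(0.5345, -0.132, 0.03, -103.4) dp [38.9  0.2 87. ] roll 0.008
(0.5345, -0.132, -0.01, -103.4) dp [-0.  0. 40.] roll -0.0
```

Request:
send_rows(
  steps=[
    {"dp": [20, 0, 25], "roll": 0.008, "jaw": 55},
    {"dp": [39, 0, 55], "roll": 0.008, "jaw": 55},
    {"dp": [39, 0, 85], "roll": 0.008, "jaw": 55},
    {"dp": [39, 0, 90], "roll": 0.008, "jaw": 55},
  ],
)

```text
time_s: 21.95
tcp_pos: [0.5328, -0.1324, 0.0248]
eef_rot: [179.7, -0.1, -103.4]
contact_force: [-1.1, 0.1, -0.2]
gripper_width: 0.048
gripper_force: 0.0
```

Request:
send_rows(
  steps=[
    {"dp": [0, 0, 10], "roll": 0, "jaw": 55},
    {"dp": [0, 0, 20], "roll": 0, "jaw": 55},
    {"dp": [0, 0, 30], "roll": 0, "jaw": 55},
    {"dp": [0, 0, 37], "roll": 0, "jaw": 55},
    {"dp": [0, 0, 37], "roll": 0, "jaw": 55},
  ],
)

```text
time_s: 22.58
tcp_pos: [0.5349, -0.1322, -0.0098]
eef_rot: [179.9, -0.0, -103.4]
contact_force: [0.3, -0.1, -0.3]
gripper_width: 0.0482
gripper_force: 0.0
```

```bash
python3 - <<'E'
from h import *
from plant import r
w=r.capture("wrist")
m=cv2.inRange(cv2.cvtColor(w["image"],cv2.COLOR_BGR2HSV),(5,180,60),(19,255,255))
print([ (v,np.where(m[v])[0][[0,-1]].tolist()) for v in range(0,300,15) if m[v].any()])
s=r.get_state();print(s["tcp_pos"],s["contact_force"])
E
```

```text
[(105, [215, 259]), (120, [215, 347]), (135, [216, 346]), (150, [216, 345]), (165, [217, 344]), (180, [218, 343]), (195, [219, 343]), (210, [219, 342]), (225, [255, 306]), (240, [255, 306]), (255, [255, 305])]
[ 0.53519118 -0.1321619  -0.00944961] [-0.085303   -0.19105869  0.45342663]
```

Request:
send_rows(
  steps=[
    {"dp": [0, 0, 0], "roll": 0, "jaw": 0},
    {"dp": [0, 0, 0], "roll": 0, "jaw": 0},
    {"dp": [0, 0, 0], "roll": 0, "jaw": 0},
    {"dp": [0, 0, 0], "roll": 0, "jaw": 0},
  ],
  newtons=30,
)

```text
time_s: 23.12
tcp_pos: [0.5353, -0.1321, -0.0091]
eef_rot: [-180.0, 0.0, -103.4]
contact_force: [-0.2, 0.2, 2.8]
gripper_width: 0.0274
gripper_force: 30.0
```

Request:
send_rows(
  steps=[
    {"dp": [0, 0, -10], "roll": 0, "jaw": 0},
    {"dp": [0, 0, -30], "roll": 0, "jaw": 0},
    {"dp": [0, 0, -55], "roll": 0, "jaw": 0},
    {"dp": [0, 0, -85], "roll": 0, "jaw": 0},
    {"dp": [0, 0, -90], "roll": 0, "jaw": 0},
  ],
)

```text
time_s: 23.75
tcp_pos: [0.5367, -0.1321, 0.0833]
eef_rot: [-179.8, 0.1, -103.4]
contact_force: [-0.9, 0.2, -0.4]
gripper_width: 0.0274
gripper_force: 30.0
```

```bash
python3 - <<'E'
from h import *
from plant import r
for n in("scene","side"):
    w=r.capture(n);cv2.imwrite(f"pics/b_{n}.png",w["image"]);pickle.dump(w,open(f"b_{n}.pkl","wb"))
i=cv2.resize(cv2.imread("pics/b_scene.png")[90:260,210:410],(640,544),interpolation=cv2.INTER_CUBIC);cv2.imwrite("pics/b1.png",i)
legs(*now(),(.558,.118,.08,-170.5))
E
```

```text
(0.558, 0.118, 0.08, -170.5) dp [-248.4   36.1    1.5] roll 1.171
```

View pics/b1.png

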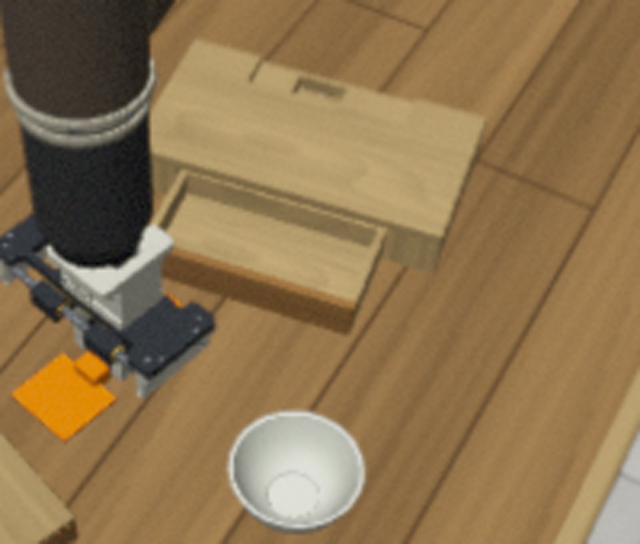

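The scraper is held level and lifted. The drawer is fully open, with its front right top corner at about (352,305) in the crop.

```bash
python3 - <<'E'
from h import *
w=pickle.load(open("b_scene.pkl","rb"))
a=np.radians(99.5);R=np.array([[np.cos(a),-np.sin(a),0],[np.sin(a),np.cos(a),0],[0,0,1]])
for O in(np.array([.535,.256,0]),):
  g=lambda u,v:(210+u/3.2,90+v/3.2)
  P=onz(w,[g(355,305),g(384,232),g(188,173)],[.044,.042,.042][0]);print(((P-O)@R).round(4),P.round(4))
  print("pred front R corner",proj(w,O+R@[-.2,-.113,.044]),g(355,305), "drawer_in",O+R@[-.14,0,.012])
E
```

```text
[[-0.2003 -0.1164  0.044 ]
 [-0.099  -0.1156  0.044 ]
 [-0.0963  0.0998  0.044 ]] [[0.6829 0.0777 0.044 ]
 [0.6653 0.1775 0.044 ]
 [0.4524 0.1446 0.044 ]]
pred front R corner [[319.91124246 184.93193217]] (320.9375, 185.3125) drawer_in [0.55810666 0.11792002 0.012     ]
```

Request:
send_rows(
  steps=[
    {"dp": [-50, 7, 0], "roll": 0.15, "jaw": 0},
    {"dp": [-100, 14, 0], "roll": 0.3, "jaw": 0},
    {"dp": [-150, 21, 0], "roll": 0.45, "jaw": 0},
    {"dp": [-200, 28, 0], "roll": 0.6, "jaw": 0},
    {"dp": [-246, 35, 0], "roll": 0.75, "jaw": 0},
  ],
)

```text
time_s: 24.48
tcp_pos: [0.5575, 0.1167, 0.0795]
eef_rot: [180.0, -0.1, -146.7]
contact_force: [1.0, -0.2, -1.0]
gripper_width: 0.0272
gripper_force: 30.0
```

Request:
send_rows(
  steps=[
    {"dp": [0, 0, 0], "roll": 0.14, "jaw": 0},
    {"dp": [0, 0, 0], "roll": 0.28, "jaw": 0},
    {"dp": [0, 0, 0], "roll": 0.421, "jaw": 0},
    {"dp": [0, 0, 0], "roll": 0.421, "jaw": 0},
    {"dp": [0, 0, 0], "roll": 0.421, "jaw": 0},
  ],
)

```text
time_s: 25.1
tcp_pos: [0.5579, 0.115, 0.08]
eef_rot: [-180.0, -0.1, -170.3]
contact_force: [-0.1, -0.3, -0.6]
gripper_width: 0.0277
gripper_force: 30.0
```

```bash
python3 - <<'E'
from h import *
from plant import r
p,y=now();print(p,y);z=p[2]+.0095
a=np.radians(99.5);R=np.array([[np.cos(a),-np.sin(a),0],[np.sin(a),np.cos(a),0],[0,0,1]]);O=np.array([.535,.256,0])
for n in("scene","wrist","side"):
    w=r.capture(n);cv2.imwrite(f"pics/c_{n}.png",w["image"])
    m=cv2.inRange(cv2.cvtColor(w["image"],cv2.COLOR_BGR2HSV),(5,180,60),(19,255,255));m[:,:140]*=(n!="scene")
    cn=max(cv2.findContours(m,0,2)[0],key=cv2.contourArea)
    P=(onz(w,cn.reshape(-1,2),z+.005)-O)@R
    print(n,cv2.contourArea(cn),P.min(0).round(3),P.max(0).round(3))
legs(p,y,(.5585,.115,.08,-170.5))
E
```

```text
[0.55788112 0.11504473 0.08004782] -170.33466057097712
scene 189.0 [-0.16  -0.084  0.095] [-0.118 -0.009  0.095]
wrist 16549.5 [-0.178 -0.004  0.095] [-0.106  0.085  0.095]
side 116.0 [-0.143 -0.091  0.095] [-0.119 -0.019  0.095]
(0.5585, 0.115, 0.08, -170.5) dp [-0.6 -0.1  0. ] roll 0.003
```

Request:
send_rows(
  steps=[
    {"dp": [0, 0, 18], "roll": 0, "jaw": 0},
    {"dp": [0, 0, 36], "roll": 0, "jaw": 0},
    {"dp": [0, 0, 54], "roll": 0, "jaw": 0},
    {"dp": [0, 0, 68], "roll": 0, "jaw": 0},
    {"dp": [0, 0, 68], "roll": 0, "jaw": 0},
  ],
)

```text
time_s: 25.88
tcp_pos: [0.5575, 0.1148, 0.0117]
eef_rot: [-180.0, -0.1, -170.5]
contact_force: [0.3, 0.1, -0.9]
gripper_width: 0.0275
gripper_force: 30.0
```

Request:
send_rows(
  steps=[
    {"dp": [0, 0, 2], "roll": 0, "jaw": 0},
    {"dp": [0, 0, 4], "roll": 0, "jaw": 0},
    {"dp": [0, 0, 6], "roll": 0, "jaw": 0},
    {"dp": [0, 0, 8], "roll": 0, "jaw": 0},
    {"dp": [0, 0, 8], "roll": 0, "jaw": 0},
  ],
)

```text
time_s: 26.5
tcp_pos: [0.5581, 0.1152, 0.0046]
eef_rot: [-180.0, -0.0, -170.5]
contact_force: [-0.6, -0.3, -0.4]
gripper_width: 0.028
gripper_force: 30.0
```

Request:
send_rows(
  steps=[
    {"dp": [0, 0, 1], "roll": 0, "jaw": 0},
    {"dp": [0, 0, 2], "roll": 0, "jaw": 0},
    {"dp": [0, 0, 2.5], "roll": 0, "jaw": 0},
    {"dp": [0, 0, 2.5], "roll": 0, "jaw": 0},
  ],
)

```text
time_s: 27.0
tcp_pos: [0.5583, 0.1153, 0.0029]
eef_rot: [-180.0, 0.0, -170.5]
contact_force: [-2.3, 0.3, 6.2]
gripper_width: 0.0277
gripper_force: 30.0
```

Contact with the drawer floor (6 N). I release narrowly and retreat.

Request:
send_rows(
  steps=[
    {"dp": [0, 0, -0.5], "roll": 0, "jaw": 47},
    {"dp": [0, 0, -0.5], "roll": 0, "jaw": 47},
    {"dp": [0, 0, -0.5], "roll": 0, "jaw": 47},
    {"dp": [0, 0, -0.5], "roll": 0, "jaw": 47},
    {"dp": [0, 0, -0.5], "roll": 0, "jaw": 47},
  ],
)

```text
time_s: 27.62
tcp_pos: [0.5582, 0.1153, 0.0026]
eef_rot: [-180.0, -0.0, -170.5]
contact_force: [0.3, -0.4, -0.8]
gripper_width: 0.041
gripper_force: 0.0
```

Request:
send_rows(
  steps=[
    {"dp": [0, 0, -10], "roll": 0, "jaw": 47},
    {"dp": [0, 0, -30], "roll": 0, "jaw": 47},
    {"dp": [0, 0, -60], "roll": 0, "jaw": 47},
    {"dp": [0, 0, -90], "roll": 0, "jaw": 47},
    {"dp": [0, 0, -100], "roll": 0, "jaw": 0},
  ],
)

```text
time_s: 28.25
tcp_pos: [0.5594, 0.1158, 0.1054]
eef_rot: [179.9, 0.2, -170.5]
contact_force: [-0.2, -0.0, -1.1]
gripper_width: 0.0355
gripper_force: 0.0
```

```bash
python3 - <<'E'
from h import *
from plant import r
a=np.radians(99.5);R=np.array([[np.cos(a),-np.sin(a),0],[np.sin(a),np.cos(a),0],[0,0,1]]);O=np.array([.535,.256,0])
for n in("scene","wrist","side"):
    w=r.capture(n);cv2.imwrite(f"pics/d_{n}.png",w["image"])
    m=cv2.inRange(cv2.cvtColor(w["image"],cv2.COLOR_BGR2HSV),(5,180,60),(19,255,255));m[:,:140]*=(n!="scene")
    cn=max(cv2.findContours(m,0,2)[0],key=cv2.contourArea)
    P=(onz(w,cn.reshape(-1,2),.017)-O)@R
    print(n,cv2.contourArea(cn),P.min(0).round(3),P.max(0).round(3))
p,y=now();print(p,y)
legs(p,y,(.577,.02,.103,-80.5))
print("front face pts",O+R@[-.2,0,0],O+R@[-.215,0,0])
E
```

```text
scene 510.0 [-0.174 -0.083  0.017] [-0.108  0.085  0.017]
wrist 7427.5 [-0.176 -0.049  0.017] [-0.107  0.084  0.017]
side 16.5 [-0.165 -0.091  0.017] [-0.14   0.03   0.017]
[0.55818028 0.11535117 0.10292818] -170.51288240716286
(0.577, 0.02, 0.103, -80.5) dp [ -2.8 -97.1  -0.1] roll -1.571
front face pts [0.56800952 0.05874288 0.        ] [0.57048524 0.0439486  0.        ]
```

The scraper lies centred and flat in the drawer, at x≈-0.141 and y≈+0.001 in the chest frame. Next I turn the gripper and go in front of the drawer to push.

Request:
send_rows(
  steps=[
    {"dp": [0, -19, 0], "roll": -0.15, "jaw": 0},
    {"dp": [-1, -38, 0], "roll": -0.3, "jaw": 0},
    {"dp": [-1, -57, 0], "roll": -0.45, "jaw": 0},
    {"dp": [-2, -77, 0], "roll": -0.6, "jaw": 0},
    {"dp": [-2, -97, 0], "roll": -0.75, "jaw": 0},
  ],
)

```text
time_s: 29.02
tcp_pos: [0.5754, 0.0191, 0.1011]
eef_rot: [179.9, -0.1, -127.3]
contact_force: [0.6, -0.9, -0.1]
gripper_width: 0.0002
gripper_force: 0.0
```

Request:
send_rows(
  steps=[
    {"dp": [0, 0, 0], "roll": -0.16, "jaw": 0},
    {"dp": [0, 0, 0], "roll": -0.32, "jaw": 0},
    {"dp": [0, 0, 0], "roll": -0.48, "jaw": 0},
    {"dp": [0, 0, 0], "roll": -0.64, "jaw": 0},
    {"dp": [0, 0, 0], "roll": -0.82, "jaw": 0},
  ],
)

```text
time_s: 29.65
tcp_pos: [0.5753, 0.0197, 0.1011]
eef_rot: [179.8, -0.0, -80.2]
contact_force: [0.4, 0.5, -0.4]
gripper_width: 0.0002
gripper_force: 0.0
```

Request:
send_rows(
  steps=[
    {"dp": [0, 0, 25], "roll": 0, "jaw": 0},
    {"dp": [0, 0, 50], "roll": 0, "jaw": 0},
    {"dp": [0, 0, 75], "roll": 0, "jaw": 0},
    {"dp": [0, 0, 98], "roll": 0, "jaw": 0},
    {"dp": [0, 0, 98], "roll": 0, "jaw": 0},
  ],
)

```text
time_s: 30.28
tcp_pos: [0.5738, 0.0191, 0.0019]
eef_rot: [179.7, -0.0, -80.6]
contact_force: [-0.1, -0.7, 0.3]
gripper_width: 0.0005
gripper_force: 0.0
```

Request:
send_rows(
  steps=[
    {"dp": [-10, 0, 0], "roll": 0, "jaw": 0},
    {"dp": [-20, 0, 0], "roll": 0, "jaw": 0},
    {"dp": [-28, 0, 0], "roll": 0, "jaw": 0},
    {"dp": [-36, 0, 0], "roll": 0, "jaw": 0},
    {"dp": [-44, 0, 0], "roll": 0, "jaw": 0},
  ],
)

```text
time_s: 30.9
tcp_pos: [0.5696, 0.0636, 0.0056]
eef_rot: [-179.9, -0.0, -80.5]
contact_force: [2.6, -5.0, 1.6]
gripper_width: 0.0006
gripper_force: 2.7
```

Request:
send_rows(
  steps=[
    {"dp": [-10, 0, 0], "roll": 0, "jaw": 0},
    {"dp": [-20, 0, 0], "roll": 0, "jaw": 0},
    {"dp": [-30, 0, 0], "roll": 0, "jaw": 0},
    {"dp": [-40, 0, 0], "roll": 0, "jaw": 0},
    {"dp": [-50, 0, 0], "roll": 0, "jaw": 0},
  ],
)

```text
time_s: 31.52
tcp_pos: [0.5615, 0.1129, 0.0056]
eef_rot: [-179.9, -0.0, -80.5]
contact_force: [3.8, -6.4, 1.5]
gripper_width: 0.0003
gripper_force: 3.3
```

Request:
send_rows(
  steps=[
    {"dp": [-10, 0, 0], "roll": 0, "jaw": 0},
    {"dp": [-20, 0, 0], "roll": 0, "jaw": 0},
    {"dp": [-28, 0, 0], "roll": 0, "jaw": 0},
    {"dp": [-34, 0, 0], "roll": 0, "jaw": 0},
    {"dp": [-38, 0, 0], "roll": 0, "jaw": 0},
  ],
)

```text
time_s: 32.15
tcp_pos: [0.5553, 0.15, 0.0056]
eef_rot: [-179.9, -0.0, -80.5]
contact_force: [3.6, -5.8, 1.2]
gripper_width: 0.0006
gripper_force: 3.5
```

Request:
send_rows(
  steps=[
    {"dp": [-2.5, 0, 0], "roll": 0, "jaw": 0},
    {"dp": [-5, 0, 0], "roll": 0, "jaw": 0},
    {"dp": [-7, 0, 0], "roll": 0, "jaw": 0},
    {"dp": [-8, 0, 0], "roll": 0, "jaw": 0},
    {"dp": [-8, 0, 0], "roll": 0, "jaw": 0},
  ],
)

```text
time_s: 32.78
tcp_pos: [0.5547, 0.1525, 0.0056]
eef_rot: [180.0, -0.4, -80.6]
contact_force: [18.0, -33.1, 0.0]
gripper_width: 0.0002
gripper_force: 18.2
```

Request:
send_rows(
  steps=[
    {"dp": [-1, 0, 0], "roll": 0, "jaw": 0},
    {"dp": [-2, 0, 0], "roll": 0, "jaw": 0},
    {"dp": [-3, 0, 0], "roll": 0, "jaw": 0},
    {"dp": [-3, 0, 0], "roll": 0, "jaw": 0},
  ],
)

```text
time_s: 33.28
tcp_pos: [0.5546, 0.1526, 0.0056]
eef_rot: [179.9, -0.5, -80.6]
contact_force: [26.2, -49.5, -0.1]
gripper_width: -0.0001
gripper_force: 26.2
```

The drawer is against its hard stop. I back off and check that it stays shut.

Request:
send_rows(
  steps=[
    {"dp": [8, 0, 0], "roll": 0, "jaw": 0},
    {"dp": [20, 0, 0], "roll": 0, "jaw": 0},
    {"dp": [35, 0, 0], "roll": 0, "jaw": 0},
    {"dp": [50, 0, 0], "roll": 0, "jaw": 0},
    {"dp": [60, 0, 0], "roll": 0, "jaw": 0},
  ],
)

```text
time_s: 33.9
tcp_pos: [0.5626, 0.101, 0.0047]
eef_rot: [180.0, 0.0, -80.6]
contact_force: [0.0, 0.1, -0.3]
gripper_width: 0.0002
gripper_force: 0.0
```

Request:
send_rows(
  steps=[
    {"dp": [40, 0, -40], "roll": 0, "jaw": 0},
    {"dp": [80, 0, -80], "roll": 0, "jaw": 0},
    {"dp": [120, 0, -130], "roll": 0, "jaw": 0},
    {"dp": [150, 0, -180], "roll": 0, "jaw": 0},
    {"dp": [170, 0, -200], "roll": 0, "jaw": 0},
  ],
)

```text
time_s: 34.52
tcp_pos: [0.5919, -0.0676, 0.2085]
eef_rot: [-179.7, -0.0, -80.6]
contact_force: [0.5, 0.9, -1.2]
gripper_width: 0.0004
gripper_force: 0.0
```

```bash
python3 - <<'E'
from h import *
from plant import r
d=pickle.load(open("c0.pkl","rb"))
I=[]
for n in("scene","side"):
    w=r.capture(n);D=np.abs(w["image"].astype(int)-d[n]["image"]).max(2)
    b={"scene":(95,180,245,370),"side":(240,365,120,320)}[n]
    print(n,(D[b[0]:b[1],b[2]:b[3]]>40).sum())
    I.append(cv2.resize(w["image"],(400,300)) if n=="side" else cv2.resize(w["image"][90:360,150:420],(590,590)))
s=np.zeros((590,800,3),np.uint8);s[:,:590]=I[0];s[:210,590:]=cv2.resize(w["image"][170:380,110:320],(210,210));cv2.imwrite("pics/e.png",s)
st=r.get_state();print(st["tcp_pos"],st["contact_force"])
E
```

```text
scene 2947
side 0
[ 0.59202438 -0.06773399  0.20771903] [ 0.46119496  0.17967998 -0.10868892]
```

View pics/e.png

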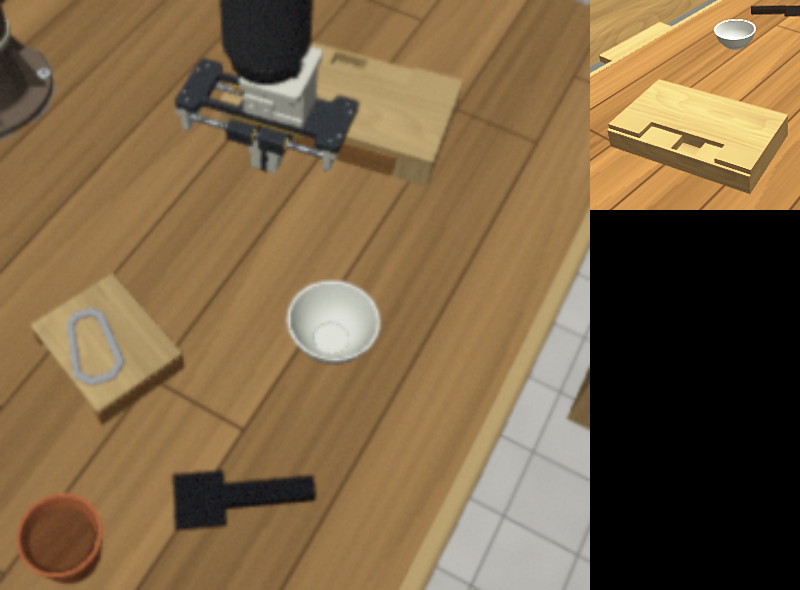

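The drawer front at (365,157) sits flush as at the start, and the bowl, carabiner and pot are unmoved. One numeric check on the visible part of the front, then I hand in.

```bash
python3 - <<'E'
from h import *
from plant import r
d=pickle.load(open("c0.pkl","rb"))["scene"]["image"].astype(int)
w=r.capture("scene")["image"].astype(int);D=np.abs(w-d).max(2)
n=(D[150:172,316:350]>40).sum();print(n,[(D[a:b,c:e]>40).sum() for a,b,c,e in((210,262,275,330),(210,285,160,215),(310,360,150,205))])
if n<5: print(r.close_job())
E
```

```text
0 [np.int64(0), np.int64(0), np.int64(0)]
the job is handed in; nothing more can be done
None
```

The job is handed in: the drawer is shut with the orange scraper lying flat inside, and the bowl, carabiner and flowerpot have not moved; the hand-in returned no verdict, so I can't confirm it passed.

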